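# Gather the fittings in the tote's pouring corner

## Task

Lift the small tote of steel fittings by its carrying bar and tilt it about 30 degrees towards its pouring corner (the one with the cut-down walls and lip), so that all four fittings slide together into that corner and none falls out. Finish still holding it steady like that in the gripper, with the pouring corner above the shallow catch tray and the tote touching neither tray nor bench, ready for a colleague to pick from; leave the jar, beaker and vial rack alone.

Things in the scene. Friction and masses are not known exactly. Their poses are not given: they have to be found in the camera images.
- tote: Small white plastic open tote standing loose and level on the bench: outside 180 (x) x 140 (y) mm, walls 50 mm high and 4 mm thick, floor 4 mm thick, 0.2 to 0.4 kg. A straight carrying bar runs along x over its middle, on an upright 6 mm thick and 18 mm wide outside each short wall. Origin at the centre of its underside; x along the bar, y across, z up; the pouring corner is at +x +y.
- tote_handle (a point): Centre of the tote's carrying bar, 105 mm above the tote's underside; axes as the tote's. The bar is 14 mm wide (y), 18 mm tall (from 96 to 114 mm) and 180 mm long (x). Best gripped here across its width, from above.
- tote_corner (a point): The tote's pouring corner, inside, where the floor meets both walls: 86 mm along x, 66 mm along y and 101 mm below the handle point in the tote's axes. The only corner where both walls are cut down, from 50 to 30 mm high, over 32 mm each way, with a small lip sticking out. The tote's underside is 4 mm below it.
- tray: Shallow rectangular aluminium catch tray, fixed on the bench, 300 (x) x 240 (y) mm, 18 mm high, walls 4 mm; origin at the centre of its underside, axes along its sides.
- fit0_center (a point): Centre of a loose steel hexagon fitting lying in the tote, about 18 mm across, 14 mm high, 22 g; slick, slides down the tote's floor from about 10 degrees of tilt, along a wall from about 20; several together may need 30.
- fit1_center (a point): Centre of a loose steel hexagon fitting lying in the tote, about 18 mm across, 14 mm high, 22 g; slick, slides down the tote's floor from about 10 degrees of tilt, along a wall from about 20; several together may need 30.
- fit2_center (a point): Centre of a loose steel hexagon fitting lying in the tote, about 18 mm across, 14 mm high, 22 g; slick, slides down the tote's floor from about 10 degrees of tilt, along a wall from about 20; several together may need 30.
- fit3_center (a point): Centre of a loose steel hexagon fitting lying in the tote, about 18 mm across, 14 mm high, 22 g; slick, slides down the tote's floor from about 10 degrees of tilt, along a wall from about 20; several together may need 30.
- reagent: Bystander: amber jar with grey cap, 68 mm across, 130 mm tall; origin under its centre.
- beaker: Bystander: glass beaker, 72 mm across, 90 mm tall; origin under its centre.
- rack: Bystander: white vial rack, 50 (x) x 110 (y) mm, 41 mm tall with its vials; origin under its centre.

How it is judged (in metres and radians):
On the way:
1. the tote is lifted clear of the bench (height (world z) of tote above 0.05 m and contact force between tote and the fingers above 2 N), for 0.2 s.
At the end, for the whole second after the job is handed in: Held still in the gripper over the tray: pouring corner within the tray's outline and 30 mm or more above the bench, tote touching no tray or bystander; tilted 20 to 50 degrees, both floor directions falling 6 degrees or more to that corner; all four fittings within 75 mm of it (distance between each of fit0_center, fit1_center, fit2_center, fit3_center and tote_corner below 0.075 m and angle between tote's own z axis and vertical between 0.35 and 0.87 rad and angle between tote's own x axis and vertical above 1.67 rad and angle between tote's own y axis and vertical above 1.67 rad and x of tote_corner in the frame of tray between -0.15 and 0.15 m and y of tote_corner in the frame of tray between -0.12 and 0.12 m and height (world z) of tote_corner above 0.03 m and contact force between tote and tray below 0.3 N and contact force between tote and the fingers above 2 N and linear speed of tote below 0.03 m/s and contact force between tote and reagent below 0.3 N and contact force between tote and beaker below 0.3 N and contact force between tote and rack below 0.3 N); the arm keeps its last pose, push and grip.
It fails at once if a fitting leaves the tote (distance between any of fit0_center, fit1_center, fit2_center, fit3_center and tote above 0.15 m).
It fails at once if a bystander is pushed or tipped (distance of any of reagent, beaker, rack from where it was at the start of the episode above 0.03 m or angle between any of reagent, beaker, rack's own z axis and vertical above 0.3 rad).
It also fails if it takes over 48 s, if anything falls off the work surface, if the arm or the gripper's body presses on something with over 40 N, if the wrist force passes 120 N, or if a joint passes its speed limit or range.

## Robot

A 6-joint arm with a two-finger parallel gripper is mounted at the origin on the work surface. World frame = base frame: x ahead of the robot, y to its left, z up, the work surface at z = 0. Lengths are in m, angles in degrees, forces in N, time in s.
With the tool pointing down it reaches from about 0.35 to 0.85 m from the base axis. Payload 8.1 kg.
Tool frame: the origin (TCP) lies on the centre line of the jaws, within the pads' length; the fingertips stand 14 mm ahead of it and the grasp point (between the pads) lies 5 mm behind it (tcp_to_tips is the distance from the TCP to the fingertips, in m); z points along the fingers, y is the line along which they close (so a half turn about z gives the same grasp; the last joint's range is limited). The gripper opens to 93 mm and grips with 3 to 60 N. Pads are 15 mm wide; open, the fingers measure 128 mm over their backs; the gripper's body (75 mm by 188 mm) begins 65 mm behind the grasp point.
Start: joints at [-75.31, 7.471, 85.268, -0, 87.261, -4.893], TCP at [0.201, -0.565, 0.233] pointing down, gripper open.
Joint ranges: [-169.43, 169.43], [-51.17, 129.36], [1.28, 143.12], [-76.62, 256.62], [0, 156.53], [-152.29, 152.29]. Speed limits (degrees/s): [136.94, 136.94, 159.86, 180, 180, 180].

## Interface

Orientations are given as a 3x3 rotation matrix whose columns are the frame's x, y, z axes.
In Python, from bench import * gives the robot as it stands. The module is installed in compiled form; this text tells all that it offers.
- The arm moves only by the shell command python3 -m inch 'ROWS' [OPENING] [FORCE]. ROWS is JSON, a list that holds one entry, the list of rows, each a list of 4 numbers: the shift along the tool's x, y, z in cm, then the turn about the tool's z in degrees. A call has 1 to 10 rows; each row is the pose to reach, as a shift and turn from the pose commanded when the call began, along the tool's axes at that moment; what a row does not reach only later rows make up. A row lasts 1/10 s, in which the tool goes at most 50 mm and 8.59 degrees, less where a joint would pass 70% of its speed; a pose out of reach is approached as far as the arm can. A call with a gripper value outside its range is refused whole. OPENING is the finger opening in cm, from 0 to 9.3, set as the call begins (- or left out, the last holds). The fingers move at their own pace and stop on an object; FORCE is the grip in N (left out, the last holds). Time passes only in rows, so rows that repeat a pose let the fingers close. It gives the time, the measured TCP pose, the force, the opening and the grip force at its end, in the units of the state.
- observe(): the state, without advancing time (a new reading comes with each control period).
- camera(name): name is "side" or "top"; returns a dict with "color" (480x640x3 uint8, red, green, blue), "range_z" (480x640 float32, m along the optical axis (not along the pixel's ray), 0 where there is no reading), "mtx" (3x3 intrinsics, pixels), "k1" (the pictures are not rectified: a ray, as slopes to the right and down, at radius r is drawn at 1 + k1 r^2 times it, then the intrinsics apply), "R" (3x3) and "t" (3): a world point X has camera coordinates R X + t. Camera axes: x right, y down, z forward; pixel columns grow to the right and rows downward; lengths in m; the calibration is good to about 2 mm. A picture is of the moment at which its call begins.
- close_job(): hands the job in; it is judged then, once.
Trained networks look in the newest picture that a camera, given by its name, has taken for a name from the list of things; names that differ only in an ending like _2 or _b are one class to them, and where a whole thing is asked for, a point or a joint stands for the part that bears it (a point fixed in the world has none). Each returns a list of dicts, best first, with "confidence" (0 to 1); they miss things now and then, are a little off and sometimes report something else, mostly with a low value. They report only what shows in the picture. A call takes as long as a camera call.
- find_in(camera, target): "rect" ([left, top, right, bottom] in pixels, round what is visible of it).
- mark_of(camera, target): "location" ([column, row] in pixels: a listed point, or the origin of a listed thing).
The state is a dict: "clock": time; "joint_positions": joint angles; "joint_velocities": joint speeds; "effort": joint torques, N m; "eef_pos": TCP position; "tool_rot": TCP orientation; "wrist_force": force on the tool from outside, world axes, zero at the start; "wrist_torque": the same for the moment, N m; "opening": opening from 0.0 (shut) to 1.0 (fully open); "grip_force": force on a finger pad.
Only numpy, scipy, OpenCV 4.12 (cv2) and the standard library are available. Lean on these libraries where they do the work, as an engineer would, in place of code of your own. Each camera call takes 0.05 s, during which the arm holds its last target. There are 200 camera calls.

## Working session

There is one attempt and no reset: what is moved stays moved. The work goes in short steps, Python scripts to look and compute and a shell command to move; the robot and the scene stay as the last step left them, time stands still between calls to the robot, and variables do not carry over. Pictures are saved under pics/ and viewed, at most 10 in all, crops included, and the job is handed in when it is done.

```bash
mkdir -p pics; cat > h.py <<'E'
from bench import *
import numpy as np, cv2
def ray(c,px):
    K=np.array(c["mtx"]);s=cv2.undistortPoints(np.array([[px]],float),K,np.array([c["k1"],0,0,0,0.]))[0,0]
    return np.array([s[0],s[1],1.])
def world(c,px,z=None):
    R=np.array(c["R"]);t=np.array(c["t"]);d=R.T@ray(c,px);o=-R.T@t
    if z is not None: return o+d*(z-o[2])/d[2]
    v,u=int(round(px[1])),int(round(px[0]));w=c["range_z"][max(v-1,0):v+2,max(u-1,0):u+2];w=w[w>0]
    return o+d*np.median(w) if w.size else None
E
python3 - <<'E'
from h import *
s=observe();print({k:np.round(s[k],3).tolist() for k in s})
names=["tote","tote_handle","tote_corner","tray","fit0_center","reagent","beaker","rack"]
for n in ["top","side"]:
    c=camera(n);cv2.imwrite(f"pics/{n}0.png",c["color"][:,:,::-1])
    print(n,"cam",np.round(-np.array(c["R"]).T@c["t"],3))
    for k in names:
        for m in mark_of(n,k)[:(5 if 'fit' in k else 2)]:
            w=world(c,m["location"]);print(k,round(m["confidence"],2),np.round(m["location"]),None if w is None else np.round(w,3))
E
```

```text
{'clock': 0.0, 'joint_positions': [-75.311, 7.516, 85.327, -0.001, 87.262, -4.895], 'joint_velocities': [0.07, 0.001, 0.04, 0.042, 0.028, -0.018], 'effort': [0.001, -55.985, -49.176, 0.077, 0.035, -0.0], 'eef_pos': [0.201, -0.565, 0.232], 'tool_rot': [[0.942, 0.335, -0.0], [0.335, -0.942, 0.002], [0.0, -0.002, -1.0]], 'wrist_force': [-0.339, 0.609, 0.12], 'wrist_torque': [-0.001, -0.003, 0.071], 'grip_force': 0.0, 'opening': 0.996}
top cam [ 5.290e-01 -1.000e-03  1.034e+00]
tote 0.81 [422. 284.] [ 0.509 -0.224  0.006]
tote_handle 0.69 [410. 317.] [ 0.44  -0.194  0.019]
tote_handle 0.65 [430. 286.] [ 0.507 -0.214  0.116]
tote_corner 0.69 [431. 234.] [ 0.616 -0.239  0.032]
tray 0.79 [215. 293.] [0.492 0.227 0.004]
fit0_center 0.46 [419. 286.] [ 0.506 -0.216  0.004]
fit0_center 0.42 [411. 318.] [ 0.436 -0.195  0.019]
reagent 0.85 [344. 168.] [ 0.738 -0.049  0.127]
beaker 0.93 [286. 163.] [0.776 0.074 0.006]
rack 0.85 [319. 262.] [0.558 0.001 0.03 ]
side cam [ 0.464 -0.547  0.72 ]
tote_handle 0.84 [304. 374.] [ 0.508 -0.228  0.113]
tote_corner 0.82 [372. 401.] [ 0.608 -0.254  0.032]
tray 0.97 [259. 220.] [0.492 0.223 0.005]
tray 0.51 [420. 293.] [ 0.752 -0.083  0.046]
fit0_center 0.56 [256. 394.] [ 0.432 -0.195  0.018]
reagent 0.97 [418. 294.] [ 0.749 -0.082  0.044]
beaker 0.7 [398. 242.] [0.758 0.054 0.039]
rack 0.61 [308. 286.] [ 0.556 -0.015  0.039]
rack 0.34 [419. 292.] [ 0.749 -0.083  0.049]
```

View pics/top0.png

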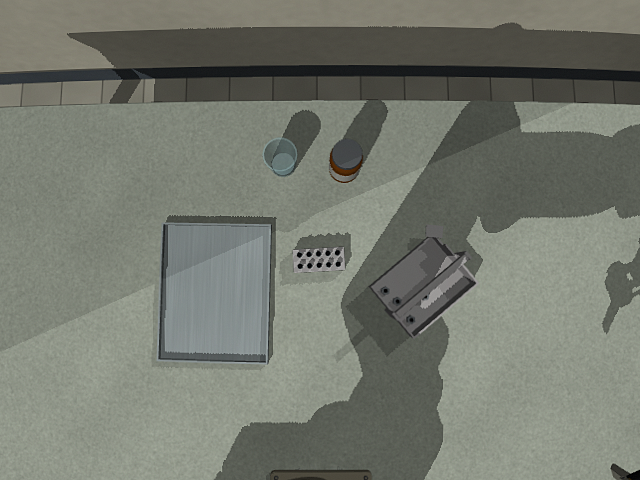

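View pics/side0.png

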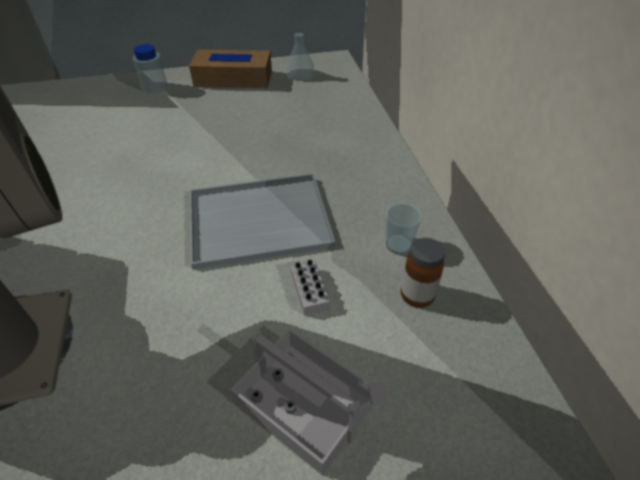

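```bash
python3 -m inch '[[[0,0,-12,0],[0,0,-24,0],[0,0,-36,0],[0,0,-48,0],[0,0,-60,0],[0,0,-75,0],[0,0,-75,0],[0,0,-75,0],[0,0,-75,0],[0,0,-75,0]]]' ; python3 -c "
from h import *
s=observe();print(np.round(s['tool_rot'],3),np.round(s['joint_positions'],2),s['clock'],s['eef_pos'])"
```

```text
clock: 1.9
eef_pos: [0.1972, -0.5554, 0.6713]
tool_rot: [[0.942, 0.335, 0.004], [0.335, -0.942, -0.011], [0.0, 0.012, -1.0]]
wrist_force: [1.1, -1.2, 0.3]
opening: 1.001
grip_force: 0.0
[[ 0.942  0.335  0.004]
 [ 0.335 -0.942 -0.011]
 [ 0.     0.012 -1.   ]] [-7.5480e+01  3.4160e+01  1.8900e+00  1.2000e-01  1.4326e+02 -4.9700e+00] 1.9 [ 0.1971609  -0.55540579  0.67126449]
```

```bash
cat > st.py <<'E'
from h import *
s=observe();R=np.array(s['tool_rot']);print("J",np.round(s['joint_positions'],2).tolist(),"p",np.round(s['eef_pos'],3).tolist(),"tilt",round(np.degrees(np.arccos(-R[2,2])),2),"t",round(s['clock'],2),"zaxis",np.round(R[:,2],3).tolist(),"ygrip",np.round(R[:,1],3).tolist())
E
python3 -m inch '[[[0,0,-30,0],[0,0,-30,0],[0,0,-30,0]]]' >/dev/null; python3 st.py;python3 -m inch '[[[0,50,0,0],[0,50,0,0],[0,50,0,0]]]'>/dev/null ; python3 st.py
```

```text
J [-76.17, 28.65, 1.3, 0.43, 147.36, -5.39] p [0.176, -0.496, 0.728] tilt 2.7 t 2.2 zaxis [0.015, -0.045, -0.999] ygrip [0.335, -0.941, 0.047]
J [-75.36, 35.07, 1.46, 0.49, 139.38, -4.56] p [0.207, -0.583, 0.666] tilt 4.09 t 2.5 zaxis [0.023, -0.067, -0.997] ygrip [0.334, -0.94, 0.071]
```

```bash
cat > tote.py <<'E'
from h import *
def cloud(n):
    c=camera(n);h,w=c["range_z"].shape;u,v=np.meshgrid(np.arange(w),np.arange(h))
    K=np.array(c["mtx"]);s=cv2.undistortPoints(np.stack([u.ravel(),v.ravel()],1).astype(float)[:,None],K,np.array([c["k1"],0,0,0,0.]))[:,0]
    d=c["range_z"].ravel();P=np.c_[s*d[:,None],d]
    return ((P-np.array(c["t"]))@np.array(c["R"]))[d>0],c
if __name__=="__main__":
  for n in ["top","side"]:
    P,c=cloud(n)
    m=(abs(P[:,0]-.507)<.14)&(abs(P[:,1]+.218)<.14)
    for lo,hi in [(.107,.122),(.02,.06)]:
        Q=P[m&(P[:,2]>lo)&(P[:,2]<hi)][:,:2].astype(np.float32)
        r=cv2.minAreaRect(Q);print(n,lo,len(Q),r)
    cv2.imwrite(f"pics/{n}1.png",cv2.resize(c["color"][200:360,340:500] if n=="top" else c["color"][310:480,210:400],None,fx=3,fy=3)[:,:,::-1])
E
python3 tote.py; python3 st.py
```

```text
top 0.107 772 ((0.508184552192688, -0.21866272389888763), (0.01783098839223385, 0.19334813952445984), 39.4139404296875)
top 0.02 1342 ((0.5213516354560852, -0.21823987364768982), (0.16197559237480164, 0.21013718843460083), 39.91361618041992)
side 0.107 1368 ((0.5063223242759705, -0.21810823678970337), (0.01869584619998932, 0.19271820783615112), 39.721614837646484)
side 0.02 3423 ((0.52069091796875, -0.21699288487434387), (0.1653708815574646, 0.20898333191871643), 39.347023010253906)
J [-75.36, 35.45, 1.71, 0.49, 139.36, -4.56] p [0.208, -0.586, 0.66] tilt 3.49 t 2.6 zaxis [0.021, -0.057, -0.998] ygrip [0.334, -0.94, 0.061]
```

View pics/top1.png

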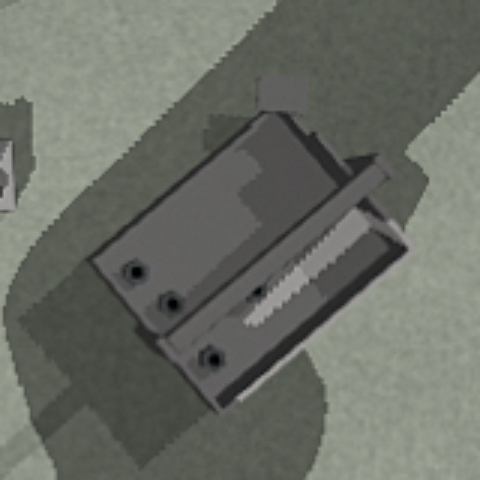

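```bash
cat > go.py <<'E'
from h import *
import sys
T=np.array(list(map(float,sys.argv[1:4])))
s=observe();R=np.array(s['tool_rot']);print("shift cm",np.round(100*R.T@(T-np.array(s['eef_pos'])),2),"yaz",round(np.degrees(np.arctan2(R[1,1],R[0,1])),2),"t",s['clock'])
E
python3 go.py .507 -.218 .25
```

```text
shift cm [ 40.48 -27.1   39.42] yaz -70.42 t 2.6
```

```bash
python3 -m inch '[[[2,-1.3,2,4],[5,-3.3,4.8,11],[8.1,-5.4,7.8,19],[11.2,-7.5,10.8,27],[14.3,-9.6,13.8,35],[17.4,-11.7,16.8,43],[20.5,-13.8,19.8,51],[23.6,-15.9,22.8,58],[26.7,-18,25.8,64],[29.5,-19.8,28.5,68]]]' 9.3 60 >/dev/null; python3 go.py .507 -.218 .25; python3 st.py
```

```text
shift cm [ -3.18 -15.08  13.2 ] yaz -138.78 t 3.6
J [-43.36, -7.64, 84.48, -1.72, 99.47, 95.03] p [0.411, -0.333, 0.387] tilt 4.06 t 3.6 zaxis [0.026, -0.066, -0.997] ygrip [-0.752, -0.659, 0.023]
```

```bash
python3 -m inch '[[[-0.5,-3,2.6,1],[-1.2,-6,5.3,1.5],[-2,-9,8,1.7],[-2.6,-12,10.6,1.7],[-3,-14,12.3,1.7],[-3.18,-15,13,1.7],[-3.18,-15,13,1.7]]]' >/dev/null; python3 go.py .507 -.218 .100; python3 st.py
```

```text
shift cm [-0.86 -0.5  15.07] yaz -140.07 t 4.3
J [-27.03, -3.2, 94.38, -2.56, 86.01, 113.11] p [0.505, -0.218, 0.251] tilt 3.8 t 4.3 zaxis [0.023, -0.062, -0.998] ygrip [-0.767, -0.642, 0.022]
```

```bash
python3 -m inch '[[[-0.2,-0.2,2,0.4],[-0.4,-0.3,5,0.4],[-0.6,-0.4,8,0.4],[-0.8,-0.5,11,0.4],[-0.86,-0.5,13.5,0.4],[-0.86,-0.5,14.7,0.4],[-0.86,-0.5,15.07,0.4],[-0.86,-0.5,15.07,0.4],[-0.86,-0.5,15.07,0.4]]]'; python3 go.py .507 -.218 .100
```

```text
clock: 5.2
eef_pos: [0.5078, -0.2197, 0.1009]
tool_rot: [[0.635, -0.772, 0.025], [-0.77, -0.635, -0.063], [0.064, 0.021, -0.998]]
wrist_force: [-0.1, 0.1, -0.1]
opening: 1.0
grip_force: 0.0
shift cm [-0.19 -0.04  0.08] yaz -140.58 t 5.2
```

```bash
python3 -m inch '[[[0,0,0,0],[0,0,0,0],[0,0,0,0],[0,0,0,0],[0,0,0,0],[0,0,0,0],[0,0,0,0],[0,0,0,0]]]' 0 60; python3 st.py
```

```text
clock: 6.0
eef_pos: [0.5067, -0.2188, 0.0987]
tool_rot: [[0.635, -0.772, 0.022], [-0.77, -0.635, -0.061], [0.061, 0.022, -0.998]]
wrist_force: [0.9, 0.5, -0.2]
opening: 0.363
grip_force: 0.0
J [-26.98, 3.78, 103.71, -2.73, 69.83, 114.42] p [0.507, -0.219, 0.099] tilt 3.73 t 6.0 zaxis [0.022, -0.061, -0.998] ygrip [-0.772, -0.635, 0.022]
```

```bash
python3 -m inch '[[[0,0,0,0],[0,0,0,0],[0,0,0,0],[0,0,0,0],[0,0,0,0]]]' 0 60; python3 -m inch '[[[0,0,-0.3,0],[0,0,-0.8,0],[0,0,-1.5,0],[0,0,-2.5,0],[0,0,-3.7,0],[0,0,-5,0],[0,0,-6.4,0],[0,0,-7.6,0],[0,0,-8.4,0],[0,0,-8.8,0]]]'; python3 st.py
```

```text
clock: 6.5
eef_pos: [0.5069, -0.2187, 0.0989]
tool_rot: [[0.635, -0.772, 0.022], [-0.77, -0.635, -0.061], [0.061, 0.022, -0.998]]
wrist_force: [0.9, 0.4, 0.8]
opening: 0.144
grip_force: 60.0
clock: 7.5
eef_pos: [0.5053, -0.2136, 0.188]
tool_rot: [[0.635, -0.772, 0.023], [-0.77, -0.635, -0.062], [0.063, 0.021, -0.998]]
wrist_force: [-0.3, -1.0, -3.2]
opening: 0.145
grip_force: 60.0
J [-26.55, -1.56, 99.39, -2.63, 79.39, 114.39] p [0.505, -0.214, 0.188] tilt 3.8 t 7.5 zaxis [0.023, -0.062, -0.998] ygrip [-0.772, -0.635, 0.021]
```

```bash
python3 -m inch '[[[0,0,-1.5,-2],[0,0,-4,-6],[0,0,-7,-12],[0,0,-10,-19],[0,0,-13,-26],[0,0,-16,-33],[0,0,-18,-40],[0,0,-19.5,-46],[0,0,-20.5,-51],[0,0,-21,-54]]]'; python3 go.py .55 .256 .42; python3 st.py
```

```text
clock: 8.5
eef_pos: [0.5003, -0.2005, 0.3971]
tool_rot: [[0.998, 0.064, 0.023], [0.065, -0.996, -0.062], [0.019, 0.063, -0.998]]
wrist_force: [0.6, -0.0, -3.2]
opening: 0.146
grip_force: 60.0
shift cm [  7.96 -45.01  -4.99] yaz -86.35 t 8.5
J [-25.51, -4.82, 80.85, -2.69, 101.27, 60.22] p [0.5, -0.201, 0.397] tilt 3.77 t 8.5 zaxis [0.023, -0.062, -0.998] ygrip [0.064, -0.996, 0.063]
```

```bash
python3 -m inch '[[[0.2,-1,-0.2,-4],[0.6,-3,-0.4,-11],[1,-6,-0.7,-19],[1.6,-9,-1,-27],[2.1,-12,-1.3,-35],[2.7,-15,-1.7,-43],[3.2,-18,-2,-51],[3.7,-21,-2.3,-59],[4.2,-23.5,-2.6,-67],[4.4,-25,-2.8,-73]]]'>/dev/null; python3 go.py .55 .256 .42; python3 st.py
```

```text
shift cm [19.98 -2.39 -2.31] yaz -13.05 t 9.5
J [2.83, -4.08, 78.94, -3.65, 104.1, 15.01] p [0.528, 0.055, 0.409] tilt 3.68 t 9.5 zaxis [0.021, -0.061, -0.998] ygrip [0.974, -0.226, 0.034]
```

```bash
python3 -m inch '[[[1.5,-0.2,-0.2,-7],[3.5,-0.4,-0.4,-15],[6,-0.7,-0.7,-23],[8.5,-1,-1,-31],[11,-1.3,-1.3,-39],[13.5,-1.6,-1.6,-47],[16,-1.9,-1.9,-55],[18,-2.1,-2.1,-63],[19.3,-2.3,-2.2,-71],[19.9,-2.4,-2.3,-77]]]'>/dev/null; python3 go.py .7 .33 .42; python3 st.py
```

```text
shift cm [-10.06  13.33  -0.24] yaz 63.83 t 10.5
J [22.17, 9.39, 63.93, -3.87, 106.91, -42.83] p [0.551, 0.255, 0.419] tilt 3.71 t 10.5 zaxis [0.02, -0.062, -0.998] ygrip [0.441, 0.896, -0.047]
```

```bash
python3 -m inch '[[[-1,1.3,0,0],[-2.4,3.2,0,0],[-4.2,5.6,0,-2],[-6.6,8.8,0,-2],[-9,12,0,-2],[-11.4,15.2,0,-2],[-13.2,17.6,0,-2],[-15,20,0,-2],[-16,21.5,0,-2],[-16,21.5,0,-2]]]'; python3 st.py; python3 -m inch '[[[-6,8,0,0],[-6,8,0,0],[-12,16,0,0],[-12,16,0,0]]]'>/dev/null; python3 st.py
```

```text
clock: 11.5
eef_pos: [0.7498, 0.3534, 0.3892]
tool_rot: [[-0.909, 0.414, 0.057], [0.412, 0.91, -0.045], [-0.07, -0.017, -0.997]]
wrist_force: [-0.1, -0.1, -2.7]
opening: 0.149
grip_force: 60.0
J [23.3, 57.31, 1.46, -4.18, 119.16, -44.38] p [0.75, 0.353, 0.389] tilt 4.16 t 11.5 zaxis [0.057, -0.045, -0.997] ygrip [0.414, 0.91, -0.017]
J [23.7, 60.16, 1.28, -3.9, 113.52, -43.67] p [0.783, 0.375, 0.351] tilt 6.13 t 11.9 zaxis [0.105, -0.022, -0.994] ygrip [0.411, 0.911, 0.023]
```

```bash
for i in 1 2; do python3 -m inch '[[[-12,16,-12,0],[-12,16,-12,0],[-12,16,-12,0],[-12,16,-12,0]]]'>/dev/null; python3 st.py; done
```

```text
J [24.24, 58.27, 1.28, -3.82, 112.72, -43.22] p [0.782, 0.384, 0.38] tilt 8.45 t 12.3 zaxis [0.147, -0.001, -0.989] ygrip [0.406, 0.912, 0.059]
J [24.72, 56.44, 1.28, -3.76, 111.95, -42.84] p [0.781, 0.392, 0.409] tilt 10.85 t 12.7 zaxis [0.187, 0.019, -0.982] ygrip [0.4, 0.911, 0.094]
```

```bash
for i in 1 2 3 4; do python3 -m inch '[[[-14,16,-8,0],[-14,16,-8,0],[-14,16,-8,0],[-14,16,-8,0]]]'>/dev/null; done; python3 st.py;python3 -m inch '[[[0,0,0,0]]]'
```

```text
J [23.93, 52.69, 1.32, -2.94, 104.61, -43.54] p [0.818, 0.399, 0.479] tilt 21.54 t 14.3 zaxis [0.353, 0.102, -0.93] ygrip [0.361, 0.902, 0.236]
clock: 14.4
eef_pos: [0.8181, 0.3994, 0.4789]
tool_rot: [[-0.864, 0.361, 0.352], [0.419, 0.902, 0.102], [-0.281, 0.236, -0.93]]
wrist_force: [-0.7, -0.1, -3.2]
opening: 0.146
grip_force: 60.0
```

```bash
cat >> st.py <<'E'
from scipy.spatial.transform import Rotation as Ro
Rg=np.array([[0.635,-0.772,0.022],[-0.77,-0.635,-0.061],[0.061,0.022,-0.998]])
T=R@Rg.T@Ro.from_euler('z',-50.5,degrees=True).as_matrix()
print("tote xz,yz,tilt",np.round(T[2,:2],3),round(np.degrees(np.arccos(T[2,2])),1),"corner",np.round(np.array(s['eef_pos'])-.005*R[:,2]+T@[.086,.066,-.101],3))
E
python3 st.py
for i in 1 2 3 ; do python3 -m inch '[[[-18,12,-6,0],[-18,12,-6,0],[-18,12,-6,0],[-18,12,-6,0]]]'>/dev/null; done; python3 st.py
```

```text
J [23.93, 52.7, 1.32, -2.94, 104.61, -43.54] p [0.818, 0.399, 0.479] tilt 21.53 t 14.4 zaxis [0.352, 0.102, -0.93] ygrip [0.361, 0.902, 0.236]
tote xz,yz,tilt [-0.338 -0.215] 23.6 corner [0.76  0.381 0.348]
J [17.0, 49.29, 1.31, 0.42, 99.47, -49.15] p [0.872, 0.323, 0.547] tilt 29.93 t 15.6 zaxis [0.475, 0.153, -0.867] ygrip [0.317, 0.889, 0.331]
tote xz,yz,tilt [-0.426 -0.312] 31.9 corner [0.832 0.312 0.409]
```

```bash

for i in 1; do python3 -m inch '[[[-14,16,-6,2],[-14,16,-6,4],[-14,16,-6,6],[-14,16,-6,8]]]'>/dev/null; done; python3 st.py; python3 go.py .60 .27 .40
```

```text
J [17.86, 47.87, 1.33, 0.18, 98.08, -40.4] p [0.869, 0.335, 0.575] tilt 32.71 t 16.0 zaxis [0.513, 0.169, -0.841] ygrip [0.41, 0.813, 0.413]
tote xz,yz,tilt [-0.4   -0.395] 34.2 corner [0.832 0.34  0.435]
shift cm [ 22.73 -23.49  -0.17] yaz 63.26 t 16.0
```

```bash
python3 go.py .54 .225 .38;  python3 -m inch '[[[1.5,-1.5,0,0],[4,-4,0,0],[7,-7,0,0],[10,-10.3,0,0],[13,-13.4,0,0],[16,-16.5,0,0],[19,-19.6,0,0],[21,-21.7,0,0],[22.3,-23,0,0],[22.7,-23.5,0,0]]]'>/dev/null; python3 st.py; python3 go.py .54 .225 .38
```

```text
shift cm [ 25.45 -30.44  -2.33] yaz 63.26 t 16.0
J [20.39, -15.2, 96.27, -1.27, 66.76, -37.9] p [0.597, 0.269, 0.392] tilt 32.19 t 17.0 zaxis [0.506, 0.166, -0.846] ygrip [0.412, 0.816, 0.407]
tote xz,yz,tilt [-0.396 -0.388] 33.6 corner [0.559 0.274 0.252]
shift cm [ 2.29 -6.37 -2.61] yaz 63.21 t 17.0
```

```bash
python3 -m inch '[[[0.4,-1.2,-0.4,0],[1,-3,-1.2,0],[1.8,-5,-2,0],[2.2,-6.2,-2.5,0],[2.3,-6.4,-2.6,0],[2.3,-6.4,-2.6,0]]]'>/dev/null; python3 st.py; python3 - <<'E'
from h import *
o=[]
for n in ["top","side"]:
    c=camera(n);m=mark_of(n,"tote_corner")[:1]+mark_of(n,"fit0_center")[:4]+mark_of(n,"tote_handle")[:1]
    for k in m: print(n,np.round(k["location"]),round(k["confidence"],2),world(c,k["location"]))
    x,y=map(int,m[0]["location"]);x=min(max(x,120),520);y=min(max(y,120),360)
    o.append(cv2.resize(c["color"][y-120:y+120,x-120:x+120],(400,400)))
cv2.imwrite("pics/f.png",np.hstack(o)[:,:,::-1])
E
```

```text
J [17.22, -26.45, 105.6, 0.54, 68.06, -41.21] p [0.545, 0.226, 0.387] tilt 32.8 t 17.6 zaxis [0.515, 0.169, -0.841] ygrip [0.409, 0.814, 0.414]
tote xz,yz,tilt [-0.401 -0.395] 34.2 corner [0.508 0.231 0.247]
top [180. 283.] 0.73 [0.519331   0.17111791 0.45799195]
top [154. 266.] 0.94 [0.54112566 0.22340296 0.40310538]
side [253. 123.] 0.68 [0.50558466 0.22752777 0.24903618]
side [263.  99.] 0.56 [0.53286665 0.25697239 0.27820814]
side [265.  55.] 0.73 [0.5383981  0.20332458 0.38638897]
```

View pics/f.png

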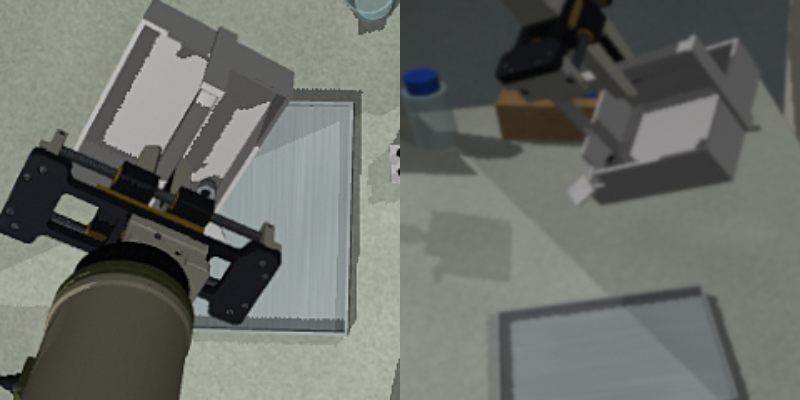

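```bash
cat > fit.py <<'E'
import io,contextlib
exec(open('st.py').read())
from tote import cloud
g=np.array(s['eef_pos'])-.005*R[:,2]; O=g+T@[0,0,-.105]
for n in ["top","side"]:
    P,c=cloud(n);L=(P-O)@T
    m=(abs(L[:,0])<.084)&(abs(L[:,1])<.064)&(L[:,2]>-.01)&(L[:,2]<.03)
    L=L[m]; H=np.full((14,18),0)
    h=L[:,2]; 
    ix=((L[:,0]+.09)//.01).astype(int);iy=((L[:,1]+.07)//.01).astype(int)
    for a in range(18):
        for b in range(14):
            q=h[(ix==a)&(iy==b)]
            H[b,a]=round(1000*np.median(q)) if len(q)>1 else -9
    print(n,"rows y+70..-70; cols x -90..90");print(H[::-1])
    cv2.imwrite(f"pics/{sys.argv[1]}{n}.png",c["color"][:,:,::-1])
E
sed -i '1i import sys' fit.py; python3 fit.py g; python3 -c "
import cv2,numpy as np
a=cv2.imread('pics/gtop.png')[230:330,100:200];b=cv2.imread('pics/gside.png')[60:160,210:310]
cv2.imwrite('pics/g.png',np.hstack([cv2.resize(x,(400,400),interpolation=cv2.INTER_CUBIC) for x in(a,b)]))"
```

```text
J [17.24, -26.38, 105.65, 0.54, 68.07, -41.21] p [0.545, 0.226, 0.385] tilt 32.67 t 18.0 zaxis [0.513, 0.168, -0.842] ygrip [0.409, 0.814, 0.412]
tote xz,yz,tilt [-0.4   -0.394] 34.1 corner [0.508 0.231 0.246]
top rows y+70..-70; cols x -90..90
[[-9 -9  5  5  5  4  5  5  5  5  5  5  5  5 18 20 -9 -9]
 [-9 -9  5  5  5  5  5  5  5  5  5  5  5  5 18 20 -9 -9]
 [-9 -9  5  5  5  5  5  5  5  5  5  5  5  5  6  5  5 -9]
 [-9 -9  6  5  5  5  5  5  5  6  5  5  5  5  5 -9 -9 -9]
 [-9 -9  5  5  5  5  5  5  5  6  5  5  5  4 -9 -9 -9 -9]
 [-9 -9  6 -9 -9 -9 -9 -9 -9 -9 -9 -9 -9 -9 -9 -9 -9 -9]
 [-9 -9 -9 -9 -9  6  5  5  6  5  6  5  4  5 -9 -9 -9 -9]
 [-9 -9  6  5  5  5  6  5  5  5  6  5  5  6 -9 -9 -9 -9]
 [-9 -9  6  5  5  5  5  5  5  5  5  6  6  5  6  5  5 -9]
 [-9 -9  6  5  5  5  5  5  5  6  6  6  6  6  6  6  6  6]
 [-9 -9  5  5  6  5  6  5  6  5  6  6  6  5  5  6  6  7]
 [-9 -9  5  5  5  6  5  5  6  6  5  5  6  6  6  6  6  6]
 [-9 -9  7  6  6  5  5  6  5  6  5  5  6  6  5  6  6  6]
 [-9 -9  7  6  6  5  6  6  6  5  6  6  6  6  5  6  6  7]]
side rows y+70..-70; cols x -90..90
[[-9 -9 -9 -9 -9 -9 -9 -9 -9 -9 -9 -9 -9 -9 -9 -9 -9 -9]
 [-9 -9 -9 -9 -9 -9 -9 -9 -9 -9 -9 -9 -9 -9 -9 -9 -9 -9]
 [-9 -9 -9 -9 -9 -9 -9 -9 -9 -9 -9 -9 -9 -9 -9 -9 -9 -9]
 [-9 -9 -9 -9 -9 -9 -9 -9 -9 -9 -9 -9 -9 -9 -9 -9 20 -9]
 [-9 -9 -9 -9 -9 -9 -9 -9 -9 -9 -9 -9 -9 -9 -9 14 19 20]
 [-9 -9 -9 -9  6  6  6  6  6  6  6  6  6  6  6  6 19 20]
 [-9 -9 -9 -9  6  6  6  6  6  6  6  6  6  6  6  6  6  6]
 [-9 -9 -9 -9  6  6  6  6  6  6  6  6  6  6  6  6  6  6]
 [-9 -9 -9 -9 -9  6  6  6  6  6  6  6  6  6  6  7  6  6]
 [-9 -9 -9 -9  7  6  6  6  6  6  6  6  6  6  6  6  6  5]
 [-9 -9 -9 -9  6  6  6  6  6  6  6  6  6  7  6  6  6  7]
 [-9 -9 -9 -9  6  6  6  6  6  6  6  6  7  6  6  7  6  7]
 [-9 -9 -9 -9 -9  6  6  6  7  6  6  6  7  6  6  6  7  7]
 [-9 -9 -9 -9 -9 -9  6  6  7  6  7  7  6  7  6  6  7  7]]
```

View pics/g.png

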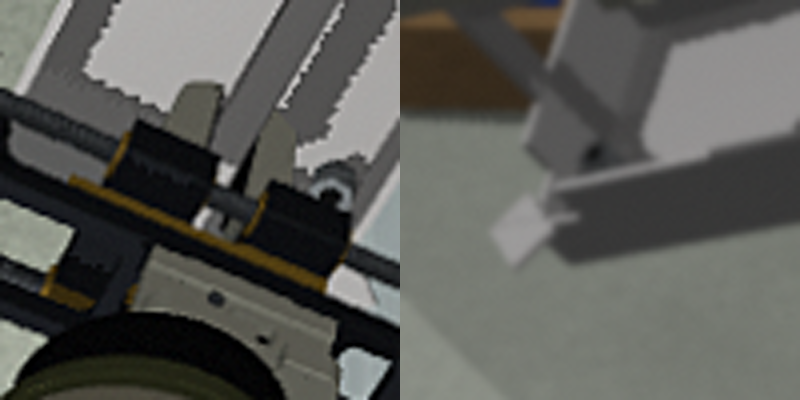

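```bash
python3 -c "
from h import *
R=np.array(observe()['tool_rot']);print(100*R.T@[.16,.02,0])"
```

```text
[-10.96119118   8.17557991   8.54471655]
```

```bash
python3 -m inch '[[[-0.7,0.5,0.5,0],[-2,1.5,1.5,0],[-4,3,3,0],[-6.5,4.9,5,0],[-9,6.7,7,0],[-10.4,7.8,8.2,0],[-11,8.2,8.5,0],[-11,8.2,8.5,0],[-11,8.2,8.5,0]]]'>/dev/null; python3 fit.py k; python3 -c "
import cv2,numpy as np
a=cv2.imread('pics/ktop.png')[140:290,80:230];b=cv2.imread('pics/kside.png')[30:180,250:400]
cv2.imwrite('pics/k.png',np.hstack([cv2.resize(x,(400,400),interpolation=cv2.INTER_CUBIC) for x in(a,b)]))"
```

```text
J [14.26, -1.44, 84.57, 2.33, 64.27, -44.53] p [0.704, 0.246, 0.386] tilt 32.68 t 19.0 zaxis [0.513, 0.168, -0.842] ygrip [0.409, 0.814, 0.412]
tote xz,yz,tilt [-0.4   -0.394] 34.1 corner [0.668 0.251 0.246]
top rows y+70..-70; cols x -90..90
[[-9  5  5  5  5  5  5  5  5  5  5  5  7  4  6 18 18 18]
 [-9  5  5  4  5  5  5  5  5  6  5  5  5  5  7 18 19 19]
 [-9  5  5  5  5  5  5  4  5  5  5  5  5  6  5 -9 -9 -9]
 [-9  6  5  5  5  4  5  5  5  5  5  6 -9 -9 -9 -9 -9 -9]
 [-9  6  5  5  5  5  5  4  5  5  5  5 -9 -9 -9 -9 -9 -9]
 [-9  6  5  6  5  6  5  5  5  5  6  5 -9 -9 -9 -9 -9 -9]
 [-9  4  5  5  6  6  6  5  5  5  5  5 -9 -9 -9 -9 -9 -9]
 [-9 -9 -9 -9 -9 -9 -9 -9 -9 -9 -9 -9 -9 -9 -9 -9 -9 -9]
 [-9  6  6  5  5  6  5  5  6  6  6  5 -9 -9 -9 -9 -9 -9]
 [-9  5  6  6  5  5  5  5  6  6  6  6 -9 -9 -9 -9 -9 -9]
 [-9  6  6  6  6  6  6  5  5  6  5  6 -9 -9 -9 -9 -9 -9]
 [-9  5  5  5  6  6  6  6  5  5  5  5 -9 -9 -9 -9 -9 -9]
 [-9  6  6  5  6  6  6  6  6  6  5  6  7  5  7  8  6  5]
 [-9  6  6  6  6  5  6  5  6  6  5  5  6  6  5 -9  6  5]]
side rows y+70..-70; cols x -90..90
[[-9 -9 -9 -9 -9 -9 -9 -9 -9 -9 -9 -9 -9 -9 -9 -9 -9 -9]
 [-9 -9 -9 -9 -9 -9 -9 -9 -9 -9 -9 -9 -9 -9 -9 -9 20 20]
 [-9 -9 -9 -9 -9 -9 -9 -9 -9 -9 -9 -9 -9 -9 -9 -9 -9 20]
 [-9 -9 -9 -9 -9 -9 -9 -9 -9 -9 -9 -9 -9 -9 -9 -9 21 -9]
 [-9 -9 -9 -9 -9  8 -9  7 -9 -9 -9 -9 -9 -9 -9 -9 20 20]
 [-9 -9 -9  6  6  6  6  6  6  6  6  6  6  6  6  7 18 21]
 [-9 -9 -9  6  6  6  6  6  6  6  6  6  6  6  6  6  6 -9]
 [-9 -9 -9  6  6  5  6  6  7  6  6  6  6  6  6  6  6  7]
 [-9 -9 -9  6  7  6  6  6  6  7  6  6  6  6  7  7  6  7]
 [-9 -9 -9  6  6  6  6  6  6  7  7  6  6  7  7  7  6  7]
 [-9 -9 -9  6  6  6  7  6  6  7  6  7  7  7  6  7  7  7]
 [-9 -9 -9  7  7  7  6  7  7  7  6  7  7  7  7  7  7  7]
 [-9 -9 -9  6  6  6  7  7  7  7  7  7  7  7  7  7  7  7]
 [-9 -9 -9 -9  7  7  8  7  7  7  6  6  7  7  6  7  8  7]]
```

View pics/k.png

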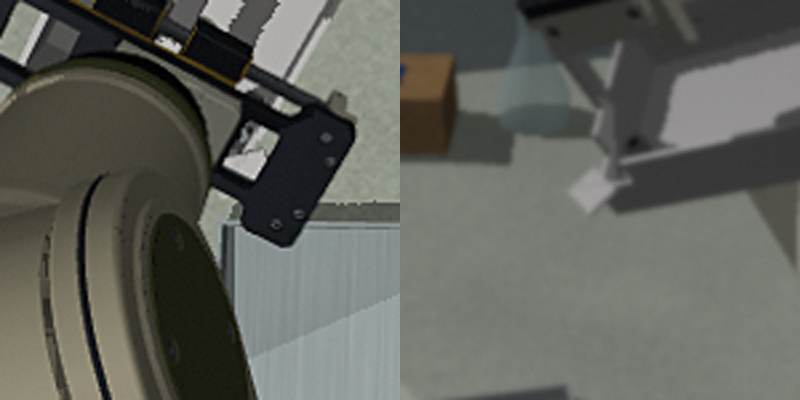

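```bash
python3 -m inch '[[[0.7,-0.5,-0.5,0],[2,-1.5,-1.5,0],[4,-3,-3,0],[6.5,-4.9,-5,0],[9,-6.7,-7,0],[10.4,-7.8,-8.2,0],[11,-8.2,-8.5,0],[11,-8.2,-8.5,0],[11,-8.2,-8.5,0],[11,-8.2,-8.5,0]]]'>/dev/null; python3 -m inch '[[[0,0,0,0],[0,0,0,0],[0,0,0,0],[0,0,0,0],[0,0,0,0]]]'; python3 st.py; python3 -c "
from bench import *
print(close_job())"
```

```text
clock: 20.6
eef_pos: [0.5448, 0.2258, 0.3855]
tool_rot: [[-0.754, 0.409, 0.513], [0.556, 0.814, 0.168], [-0.349, 0.412, -0.842]]
wrist_force: [0.2, -0.7, -2.5]
opening: 0.145
grip_force: 60.0
J [17.22, -26.42, 105.67, 0.54, 68.07, -41.22] p [0.545, 0.226, 0.386] tilt 32.69 t 20.6 zaxis [0.513, 0.168, -0.842] ygrip [0.409, 0.814, 0.412]
tote xz,yz,tilt [-0.4   -0.394] 34.1 corner [0.508 0.231 0.246]
the job is handed in; nothing more can be done
None
```

The job is handed in at 20.6 s, with no verdict returned: the tote is gripped at 60 N, tilted about 34° with its pouring corner about 0.25 m above the tray; two fittings were seen in that corner, and the other two are inferred to be there because the rest of the visible floor was clear.

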